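# Shut the locking lever of a valve on the leak-test stand and turn on the test air

## Task

The butterfly valve clamped on the leak-test stand still stands open and has to be put under seat test. Squeeze the latch in the grip of its locking lever, swing the lever down all the way to shut and let go so that the latch locks it in the last notch; only when it is locked shut, open the small test-air cock on the pipe beside the stand fully, so that its handle lies in line with the pipe. Leave the other things on the bench where they are.

Things in the scene. Friction and masses are not known exactly. Their poses are not given: they have to be found in the camera images.
- stand: Leak-test stand: blue plate 220 x 300 x 40 mm, fixed to the bench, yaw within +-0.3. Origin on the bench under the plate's middle; at yaw 0 its x points away from the robot, y to the left. A gauge stands at x 85, y 125 mm, 212 mm high. On the +y side a pipe (21 mm thick, x -50 mm, axis 32 mm high) runs along y, carries the air cock and ends at y = 324 mm.
- valve_top (a point): Top middle of the black butterfly valve clamped upright on the stand: flanges of 165 mm diameter, from 42 to 192 mm high, straight above the stand's origin. Its stem points to the stand's -x, towards the robot, 117 mm high, and carries the lever; between lever and valve sits the fixed steel notch plate, 80 mm radius, at x = -136 mm.
- valve_lever (a joint): Angle of the grey locking lever about the stem. 0: open, bar straight up. 1.571: shut, bar level, pointing to the stand's -y (robot's right), on its stop. Grows as it swings down. Starts locked in a notch, 0 to 0.45; a notch every 10 degrees (+-0.03 rad play), the last at shut. Locked it will not yield; latch squeezed, it turns with 0.55 N m of rub plus its weight (0.42 kg) and stays where left.
- latch (a joint): Squeeze of the lever's latch. 0: released, teeth in the notch plate. Grows as the paddle is pressed towards the bar; the teeth are clear at about 0.10 rad (6 mm of paddle travel at the grip), the stop is at 0.25 rad (15 mm). It springs back with 8 N (released) to 14 N (at the stop) and drops in by itself when let go at a notch.
- lever_pivot (a point): On the lever's hinge axis, in the mid-plane of the bar: 150 mm in front (-x) of the stand's origin, 117 mm high.
- lever_grip (a point): Middle of the bar, 170 mm from lever_pivot, 30 mm before its end; z out along the bar, x the stand's x. Bar 9 mm thick (x), 22 wide. The latch paddle is on its valve side: both measure 35 mm across, 20 squeezed. Only the paddle gives, the bar does not: centre evenly closing fingers on the squeezed pair, 5 mm to +x of this point; on the released pair (13 mm) they would not squeeze it.
- latch_pad (a point): Middle of the latch paddle's valve-side face, 170 mm from the pivot, 30.5 mm to +x of lever_grip when released. The paddle is a steel strip 14 mm wide and 5 mm thick, from 115 to 195 mm along the bar.
- air_cock (a joint): Angle of the test-air cock's handle about its upright spindle. 0: shut, handle across the pipe, pointing to the stand's -x (towards the robot). 1.571: fully open, handle in line with the pipe, pointing to the stand's -y (towards the plate). Grows anticlockwise seen from above; stops at both ends, turns with 0.3 N m and stays where it is left.
- cock_pivot (a point): On the cock's spindle axis at the handle's mid-height: x = -50, y = 230 mm in the stand's frame, 74.5 mm over the bench.
- cock_grip (a point): Grip point in the middle of the cock handle's black sleeve, 72 mm from cock_pivot, x axis along the handle towards the pivot. The sleeve is 16 mm wide and 11 mm high and runs from 35 to 97 mm from the pivot; its underside is 69 mm over the bench and, when open, 26 mm over the pipe.
- parts_bin: Bystander: blue divided bin of bolts, 150 x 220 x 75 mm, origin under its middle.
- spare_valve: Bystander: black flanged valve without lever, 165 mm wide, 150 mm high, 7 kg, its neck reaching 120 mm to its -x; origin under its middle.
- spanner: Bystander: steel spanner 200 mm long lying along its x; origin under its middle.
- gasket: Bystander: flat grey gasket ring, 107 mm outside, 61 mm inside, 5 mm thick, lying flat; origin under its middle.

How it is judged:
By the outcome, as a careful person would: the job done as asked, in the order asked, and still so for the second after the job is handed in, with the robot touching nothing.
It also fails if it takes over 51 s, if anything falls off the work surface, if the arm or the gripper's body presses on something with over 40 N, if the wrist force passes 120 N, or if a joint passes its speed limit or range.

## Robot

A 6-joint arm with a two-finger parallel gripper is mounted at the origin on the work surface. World frame = base frame: x ahead of the robot, y to its left, z up, the work surface at z = 0. Lengths are in m, angles in rad, forces in N, time in s.
With the tool pointing down it reaches from about 0.3 to 0.875 m from the base axis. Payload 6.4 kg.
Tool frame: the origin (TCP) lies between the finger pads; the fingertips stand 19 mm ahead of it and the grasp point (between the pads) is the TCP (ctrl.tips_ahead is the z of the fingertips in the tool frame, in m); z points along the fingers, y is the line along which they close (so a half turn about z gives the same grasp; the last joint's range is limited). The gripper opens to 85 mm and grips with 20 to 120 N. Pads are 22 mm wide; open, the fingers measure 114 mm over their backs; the gripper's body (76 mm by 85 mm) begins 54 mm behind the grasp point. The pads swing forward as they close: fully open they stand 13 mm farther back than shut.
Start: joints at [-1.46, 0.181, 1.607, -0, 1.354, -0.206], TCP at [0.179, -0.546, 0.25] pointing down, gripper open.
Joint ranges: [-2.99, 2.99], [-0.89, 2.07], [0.3, 2.58], [-1.14, 4.28], [0, 2.63], [-3.12, 3.12]. Speed limits (rad/s): [2.57, 2.57, 3.01, 3.14, 3.14, 3.14].

## Interface

Orientations are given as a unit quaternion [w, x, y, z].
In Python, from bench import readout, vision, ctrl gives the robot as it stands.
- The arm moves only by the tool play_rows, never from a script. Its arguments are lists of equal length, an entry for each row: "xyz": the shift along the tool's x, y, z in mm, a list of three; "rot": the turn, a rotation vector about the tool's x, y, z in rad, a list of three; "grip": the opening, from 0 (shut) to 1 (fully open). In form: {"xyz": [[x, y, z], ...], "rot": [[rx, ry, rz], ...], "grip": [grip, ...]}. A call has exactly 10 rows; each row is the pose to reach, as a shift and turn from the pose commanded when the call began, along the tool's axes at that moment; what a row does not reach only later rows make up. A row lasts 1/8 s, in which the tool goes at most 62.5 mm and 10.7 degrees, less where a joint would pass 70% of its speed; a pose out of reach is approached as far as the arm can. A call with a gripper value outside its range is refused whole. The fingers move at their own pace and stop on an object; the grip force is fixed at half the most. Time passes only in rows, so rows that repeat a pose let the fingers close, or fill a call up. It gives the time, the measured TCP pose, the force, the opening and the grip force at its end, in the units of the state.
- readout.get_obs(): the state, without advancing time (a new reading comes with each control period).
- vision.camera(name): name is "scene" or "top"; returns a dict with "color" (400x640x3 uint8, red, green, blue), "depth" (400x640 float32, m along the optical axis (not along the pixel's ray), 0 where there is no reading), "camera_matrix" (3x3 intrinsics, pixels), "k1" (the pictures are not rectified: a ray, as slopes to the right and down, at radius r is drawn at 1 + k1 r^2 times it, then the intrinsics apply), "extrinsics" (4x4, takes a point from camera to world coordinates). Camera axes: x right, y down, z forward; pixel columns grow to the right and rows downward; lengths in m; the calibration is good to about 2 mm. A picture is of the moment at which its call begins.
- ctrl.hand_in(): hands the job in; it is judged then, once.
The state is a dict: "time_s": time; "q": joint angles; "dq": joint speeds; "joint_efforts": joint torques, N m; "eef_pos": TCP position; "eef_rot": TCP orientation; "wrist_force": force on the tool from outside, world axes, zero at the start; "torque": the same for the moment, N m; "opening": opening from 0.0 (shut) to 1.0 (fully open); "grasp_force": force on a finger pad.
Only numpy, scipy, OpenCV 4.12 (cv2) and the standard library are available. Lean on these libraries where they do the work, as an engineer would, in place of code of your own. Each camera call takes 0.05 s, during which the arm holds its last target. There are 200 camera calls.

## Working session

There is one attempt and no reset: what is moved stays moved. The work goes in short steps, Python scripts to look and compute and a tool call to move; the robot and the scene stay as the last step left them, time stands still between calls to the robot, and variables do not carry over. Pictures are saved under pics/ and viewed, at most 10 in all, crops included, and the job is handed in when it is done.

Besides the shell and the picture viewer there is one more tool, called after ">>>" as a command line: name --argument value ..., lists and objects as JSON in quotes. play_rows: Moves the arm, as the interface text tells. Its arguments: {"type":"object","properties":{"xyz":{"type":"array","items":{"type":"array","items":{"type":"number"}}},"rot":{"type":"array","items":{"type":"array","items":{"type":"number"}}},"grip":{"type":"array","items":{"type":"number"}}},"required":["xyz","rot","grip"]}

```bash
ls; mkdir -p pics
cat > h.py <<'E'
import numpy as np, cv2
from scipy.spatial.transform import Rotation as R
from bench import readout, vision, ctrl
def cloud(c):
    K=np.array(c["camera_matrix"]);d=c["depth"];h,w=d.shape
    uv=np.stack(np.meshgrid(np.arange(w),np.arange(h)),-1).reshape(-1,1,2).astype(float)
    n=cv2.undistortPoints(uv,K,np.array([c["k1"],0,0,0,0.])).reshape(h,w,2)
    P=np.dstack([n*d[...,None],d]);E=np.array(c["extrinsics"])
    W=P@E[:3,:3].T+E[:3,3]; W[d==0]=np.nan
    return W
def pose():
    o=readout.get_obs();q=np.array(o["eef_rot"])
    return np.array(o["eef_pos"]),R.from_quat(q[[1,2,3,0]]),o
E
python3 - <<'E'
from h import *
for n in("scene","top"):
    c=vision.camera(n);cv2.imwrite(f"pics/{n}0.png",c["color"][...,::-1]);np.savez(f"{n}0.npz",W=cloud(c),C=c["color"])
    print(n,np.array(c["extrinsics"]).round(3).tolist(),c["k1"])
p,r,o=pose();print(o, r.as_matrix().round(3))
E
```

```text
pics
scene [[-0.686, 0.395, -0.611, 1.4], [0.728, 0.361, -0.583, 0.867], [-0.01, -0.845, -0.535, 0.972], [0.0, 0.0, 0.0, 1.0]] -0.033073607089321916
top [[-0.005, -0.986, 0.168, 0.241], [-1.0, 0.005, 0.0, 0.025], [-0.001, -0.168, -0.986, 1.711], [0.0, 0.0, 0.0, 1.0]] 0.0188475340301478
{'time_s': 0.1, 'q': array([-1.46031414e+00,  1.81501179e-01,  1.60791926e+00, -1.02259423e-05,
        1.35379535e+00, -2.06287921e-01]), 'dq': array([ 0.00084429, -0.00081597, -0.00206206, -0.00103074,  0.00067542,
       -0.00086038]), 'joint_efforts': array([ 6.44311331e-04, -4.45874083e+01, -3.52236450e+01, -1.72867435e-04,
        4.22896221e-03,  1.01894062e-05]), 'eef_pos': array([ 0.17907889, -0.54590407,  0.24944942]), 'eef_rot': array([-8.10872246e-04,  9.87482787e-01,  1.57724718e-01,  3.38749480e-05]), 'wrist_force': array([-0.48825458, -0.16679285, -0.76719264]), 'torque': array([ 0.04310125,  0.0028862 , -0.01766575]), 'grasp_force': 0.0, 'opening': 0.9986842116518113} [[ 0.95   0.312 -0.   ]
 [ 0.312 -0.95   0.002]
 [ 0.    -0.002 -1.   ]]
```

View pics/scene0.png

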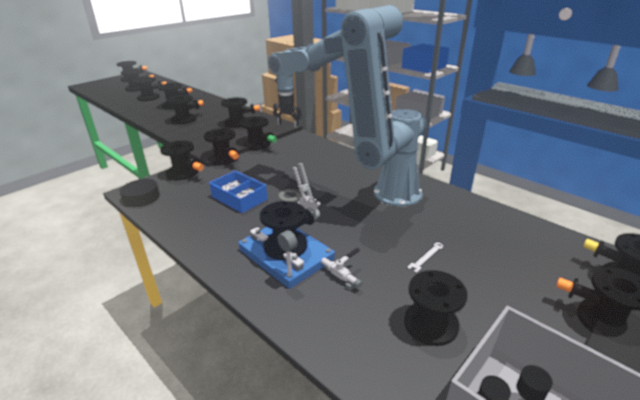

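View pics/top0.png

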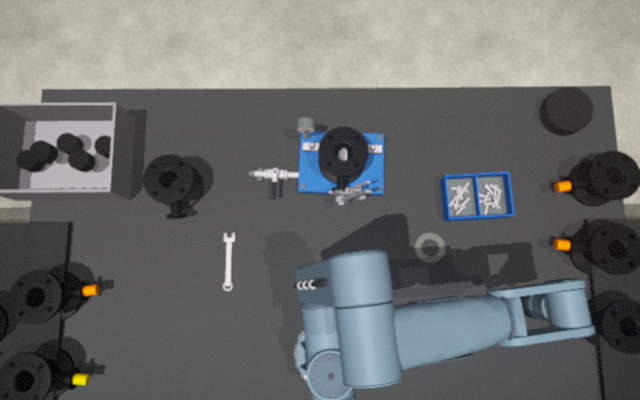

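The scene view shows the lever leaning up at about (307,190) and the cock at (345,268). The top view shows the blue stand at (342,163), the valve flange at (344,153) and the cock at (275,178) with its handle towards the robot.

Run:
```python
from h import *
d=np.load("top0.npz");W=d["W"];C=d["C"].astype(int)
blue=(C[...,2]>C[...,0]+60)&(abs(W[...,2]-.04)<.012)&(W[...,1]<.25)&(W[...,1]>-.2)
blue[:120]=0;blue[205:]=0
p=W[blue][:,:2];r=cv2.minAreaRect(p.astype(np.float32));print("rect",r,len(p),np.nanmedian(W[blue][:,2]))
for n in("top0","scene0"):
    d=np.load(n+".npz");W=d["W"]
    m=(abs(W[...,2]-.192)<.008)&(np.hypot(W[...,0]-r[0][0],W[...,1]-r[0][1])<.11)
    q=W[m][:,:2].astype(np.float32);print(n,"flange",cv2.minEnclosingCircle(q),len(q),np.median(W[m][:,2]))
    # lever: points well above / in front of valve
    c=np.array(r[0]);
    m=(W[...,2]>.21)&(np.hypot(W[...,0]-c[0]+.15,W[...,1]-c[1])<.22)&(W[...,0]<c[0]-.09)
    q=W[m];print("lever",len(q));
    if len(q)>5:
        mu=q.mean(0);u,s,v=np.linalg.svd(q-mu);print(mu,v[0],s[:3]/len(q)**.5,q[:,2].max())
    m=(abs(W[...,2]-.08)<.012)&(abs(W[...,1]-c[1]-.23)<.12)&(abs(W[...,0]-c[0]+.09)<.13)
    q=W[m];print("cock",len(q),q.min(0) if len(q) else 0,q.max(0)if len(q) else 0)
    m=(abs(W[...,2]-.0425)<.008)&(W[...,1]>c[1]+.17)&(W[...,1]<c[1]+.34)&(abs(W[...,0]-c[0]+.05)<.08)
    q=W[m];print("pipe",len(q),q.mean(0),cv2.fitLine(q[:,:2].astype(np.float32),cv2.DIST_HUBER,0,.01,.01).ravel())
```

```text
rect ((0.6559352278709412, -0.049877047538757324), (0.2986904978752136, 0.22087737917900085), 87.87477111816406) 2211 0.039535377270718985
top0 flange ((0.656624972820282, -0.05118383467197418), 0.08366096764802933) 1602 0.1905493685594155
lever 429
[ 0.38794451 -0.07340592  0.56068941] [-0.38214384  0.06636348  0.92171686] [0.28792238 0.02047562 0.00926491] 0.8055980953500294
cock 153 [0.52030081 0.06295669 0.06836185] [0.69581435 0.19116174 0.08995766]
pipe 242 [0.61544851 0.20032687 0.04305236] [0.04801306 0.9988467  0.6140423  0.1762552 ]
scene0 flange ((0.6554047465324402, -0.05139938369393349), 0.08654089272022247) 879 0.19190486147337926
lever 2526
[ 0.31489811 -0.04298402  0.57688615] [ 0.23894432 -0.01838177 -0.97085927] [0.1677867 0.0534682 0.02038  ] 0.8044053357490052
cock 133 [0.52212979 0.06298344 0.06807394] [0.69536177 0.19261209 0.08678789]
pipe 234 [0.62292207 0.20669947 0.04279918] [ 0.04299217 -0.9990754   0.6239351   0.2235461 ]
```

```bash
cat >> h.py <<'E'
YAW=-0.038;S0=np.array([.656,-.0508,0]);RS=R.from_euler("z",YAW)
def loc(W): return (W-S0)@RS.as_matrix()
def glob(L): return RS.apply(L)+S0
E
python3 - <<'E'
from h import *
for n in("top0","scene0"):
    L=loc(np.load(n+".npz")["W"])
    rad=np.hypot(L[...,1],L[...,2]-.117)
    m=(L[...,0]<-.09)&(L[...,0]>-.19)&(rad>.1)&(rad<.23)&(L[...,2]>.1)
    q=L[m];th=np.arctan2(-q[:,1],q[:,2]-.117)
    print(n,len(q),"th",np.median(th),np.percentile(th,[5,95]),"rmax",rad[m].max())
    for lo in np.arange(.1,.22,.02):
        k=(rad[m]>lo)&(rad[m]<=lo+.02)
        if k.any():print(lo.round(2),k.sum(),"x",np.percentile(q[k,0],[3,50,97]).round(4),"th",np.median(th[k]).round(3),"z",np.median(q[k,2]).round(3))
    m=(abs(L[...,2]-.08)<.008)&(abs(L[...,1]-.23)<.1)&(L[...,0]>-.17)&(L[...,0]<0)
    q=L[m];print("cock",len(q),q.min(0),q.max(0)); k=q[:,0]<-.085;print("sleeve",q[k].mean(0),np.percentile(q[k],[3,97],axis=0),cv2.fitLine(q[k,:2].astype(np.float32),2,0,.01,.01).ravel())
    for nm,c,h in(("bin",(.56,-.37),0),("g",0,0))[:0]:pass
    W=np.load(n+".npz")["W"]
    for nm,(x0,x1,y0,y1) in dict(bin=(.4,.8,-.6,-.25),spare=(.4,.8,.3,.6),near=(.2,.5,-.3,.3)).items():
        m=(W[...,0]>x0)&(W[...,0]<x1)&(W[...,1]>y0)&(W[...,1]<y1)&(W[...,2]>.015)&(W[...,2]<.3)
        if m.any():print(nm,m.sum(),np.percentile(W[m],[2,98],axis=0).round(3).tolist())
E
```

```text
top0 184 th 0.3404950191870967 [0.26867373 0.43881028] rmax 0.2073984343392951
0.1 58 x [-0.1538 -0.1327 -0.1221] th 0.295 z 0.223
0.12 32 x [-0.1539 -0.1405 -0.1204] th 0.331 z 0.237
0.14 26 x [-0.1539 -0.1498 -0.1214] th 0.339 z 0.259
0.16 25 x [-0.1539 -0.1487 -0.1206] th 0.334 z 0.279
0.18 38 x [-0.154  -0.1484 -0.1202] th 0.359 z 0.298
0.2 5 x [-0.1522 -0.1498 -0.148 ] th 0.365 z 0.308
cock 132 [-0.14448451  0.21852778  0.07215059] [-0.0390285   0.23973955  0.08786192]
sleeve [-0.11376072  0.22957674  0.08006784] [[-0.14292994  0.22245163  0.0726528 ]
 [-0.08650563  0.23682291  0.08629848]] [ 0.9999285   0.0119613  -0.11376072  0.22957674]
bin 2601 [[0.45, -0.595, 0.018], [0.604, -0.404, 0.077]]
spare 2580 [[0.459, 0.445, 0.017], [0.65, 0.593, 0.155]]
near 29 [[0.351, -0.155, 0.016], [0.5, 0.049, 0.298]]
scene0 215 th 0.32871478952609223 [0.26932451 0.42964532] rmax 0.2019318231771169
0.1 54 x [-0.1503 -0.131  -0.1187] th 0.296 z 0.222
0.12 44 x [-0.1531 -0.1424 -0.1191] th 0.331 z 0.238
0.14 36 x [-0.151  -0.1459 -0.1199] th 0.346 z 0.259
0.16 39 x [-0.1524 -0.1459 -0.1196] th 0.337 z 0.278
0.18 38 x [-0.1533 -0.1474 -0.1197] th 0.342 z 0.295
0.2 4 x [-0.1523 -0.1518 -0.1497] th 0.334 z 0.307
cock 121 [-0.14282511  0.21637746  0.07274791] [-0.03612574  0.24160663  0.08678789]
sleeve [-0.11230002  0.23239271  0.07975192] [[-0.13925528  0.22342387  0.07306874]
 [-0.08554248  0.23824335  0.0845737 ]] [ 0.9999214  -0.01253703 -0.11230002  0.23239271]
bin 1166 [[0.45, -0.593, 0.017], [0.606, -0.4, 0.078]]
spare 3472 [[0.51, 0.452, 0.017], [0.657, 0.596, 0.152]]
near 242 [[0.211, -0.022, 0.256], [0.297, 0.09, 0.299]]
```

The measured points match the given sizes: bar x −154…−145, paddle face −120, rmax 0.20, lever about 0.345 rad (20° notch), and cock sleeve at (−0.113, 0.230). I'll keep the tool pointing down the whole way and close along stand x.

```bash
cat >> h.py <<'E'
DOWN=RS*R.from_matrix(np.array([[0,1,0],[1,0,0],[0,0,-1]]))  # tool y=stand x, tool x = stand y, z down
def plan(P,rot=DOWN,p0=None,r0=None):
    p,r,o=pose(); p=p if p0 is None else p0; r=r if r0 is None else r0
    rv=(r.inv()*rot).as_rotvec()
    for x in np.atleast_2d(P): print("tool mm",(r.inv().apply(x-p)*1000).round(1),"rot",rv.round(4))
def show():
    p,r,o=pose();print("t",o["time_s"],"loc",(loc(p)*1000).round(1),"rotloc",(DOWN.inv()*r).as_rotvec().round(4),"F",RS.inv().apply(o["wrist_force"]).round(1),"T",o["torque"].round(2),"op",round(o["opening"],3),"gf",o["grasp_force"],"q",o["q"].round(2))
def grip(th,r=.17,dx=.005): return np.array([-.15+dx,-r*np.sin(th),.117+r*np.cos(th)])
E
python3 - <<'E'
from h import *
show(); g=grip(.345); h=g.copy();h[2]=.40; print(g,glob(h)); plan(glob(h))
E
```

```text
t 0.1 loc [-457.8 -512.9  249.4] rotloc [1.200e-03 1.200e-03 1.216e+00] F [-0.5 -0.2 -0.8] T [ 0.04  0.   -0.02] op 0.999 gf 0.0 q [-1.46  0.18  1.61 -0.    1.35 -0.21]
[-0.145      -0.05749344  0.27698283] [ 0.50892045 -0.10274326  0.4       ]
tool mm [ 451.5 -318.6 -149.9] rot [-1.200e-03 -1.200e-03 -1.216e+00]
```

>>> play_rows --xyz '[[20, -14, -60], [64, -45, -100], [110, -78, -130], [158, -111, -150], [206, -145, -150], [256, -180, -150], [306, -216, -150], [356, -251, -150], [405, -286, -150], [451.5, -318.6, -150]]' --rot '[[0, 0, -0.12], [0, 0, -0.25], [0, 0, -0.38], [0, 0, -0.51], [0, 0, -0.64], [0, 0, -0.77], [0, 0, -0.9], [0, 0, -1.03], [0, 0, -1.13], [0, 0, -1.216]]' --grip '[1, 1, 1, 1, 1, 1, 1, 1, 1, 1]'

```text
time_s: 1.35
eef_pos: [0.5097, -0.101, 0.4]
eef_rot: [-0.0, 0.719, 0.695, -0.0]
wrist_force: [0.4, -1.4, 0.4]
opening: 1.001
grasp_force: 0.0
```

Run:
```python
from h import *
show(); g=grip(.345); plan(glob(g))
```

```text
t 1.35 loc [-144.3  -55.7  400. ] rotloc [ 0.0002  0.     -0.0034] F [ 0.4 -1.4  0.4] T [-0.05 -0.02 -0.  ] op 1.001 gf 0.0 q [-0.42 -0.03  1.53 -0.    1.64 -0.39]
tool mm [ -1.8  -0.7 123. ] rot [-0.0002 -0.      0.0034]
```

>>> play_rows --xyz '[[0, 0, 0], [0, 0, 20], [0, 0, 45], [0, 0, 70], [0, 0, 90], [0, 0, 105], [0, 0, 115], [0, 0, 123], [0, 0, 123], [0, 0, 123]]' --rot '[[0, 0, 0], [0, 0, 0], [0, 0, 0], [0, 0, 0], [0, 0, 0], [0, 0, 0], [0, 0, 0], [0, 0, 0], [0, 0, 0], [0, 0, 0]]' --grip '[1, 1, 1, 1, 1, 1, 1, 1, 1, 1]'

```text
time_s: 2.6
eef_pos: [0.5092, -0.1031, 0.2779]
eef_rot: [0.0, 0.72, 0.694, 0.0]
wrist_force: [-0.3, 0.7, 0.6]
opening: 0.999
grasp_force: 0.0
```

Run:
```python
from h import *
show(); plan(glob(grip(.345)))
c=vision.camera("scene");W=cloud(c);cv2.imwrite("pics/s1.png",cv2.resize(c["color"][130:300,210:400],None,fx=4,fy=3.5)[:600,:800,::-1])
```

```text
t 2.6 loc [-144.7  -57.8  277.9] rotloc [-0.0009 -0.0004 -0.0001] F [-0.3  0.6  0.6] T [-0.07  0.01 -0.03] op 0.999 gf 0.0 q [-0.43  0.03  1.71 -0.    1.4  -0.39]
tool mm [ 0.3 -0.3  0.9] rot [0.0009 0.0004 0.0001]
```

View pics/s1.png

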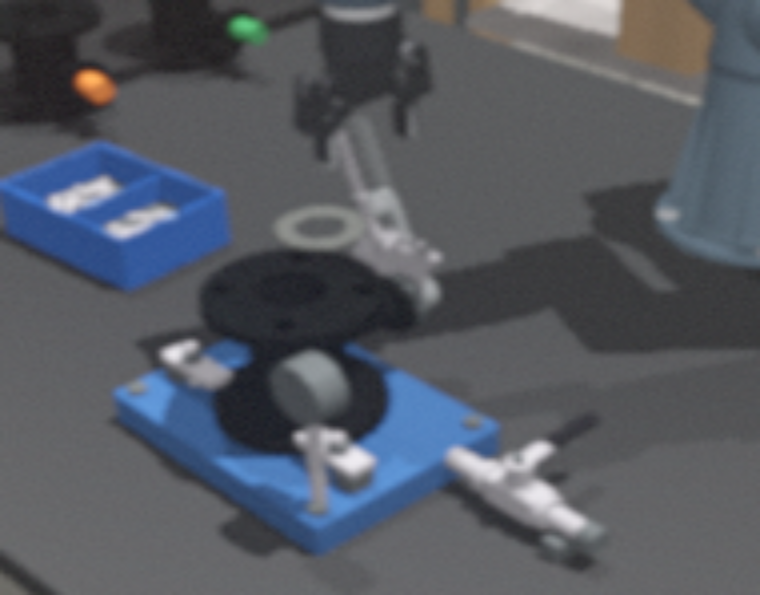

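The fingers straddle the lever's end (crop ≈(355,120)), one finger on each side of bar and paddle, and nothing touches. Now I'll close.

>>> play_rows --xyz '[[0, 0, 0], [0, 0, 0], [0, 0, 0], [0, 0, 0], [0, 0, 0], [0, 0, 0], [0, 0, 0], [0, 0, 0], [0, 0, 0], [0, 0, 0]]' --rot '[[0, 0, 0], [0, 0, 0], [0, 0, 0], [0, 0, 0], [0, 0, 0], [0, 0, 0], [0, 0, 0], [0, 0, 0], [0, 0, 0], [0, 0, 0]]' --grip '[0.8, 0.6, 0.4, 0.3, 0.2, 0.1, 0, 0, 0, 0]'

```text
time_s: 3.9
eef_pos: [0.5095, -0.1043, 0.2806]
eef_rot: [0.002, 0.721, 0.693, 0.0]
wrist_force: [-10.7, -2.3, 14.0]
opening: 0.244
grasp_force: 60.9
```

Run:
```python
from h import *
show()
g0=glob(grip(.345))
for th in np.arange(.345,1.6,.0613*1.5): print(th.round(3),(DOWN.inv().apply(glob(grip(th))-g0)*1000).round(1))
```

```text
t 3.9 loc [-144.4  -59.   280.6] rotloc [-0.0036 -0.003   0.0016] F [-10.6  -2.7  14. ] T [-0.09 -0.04 -0.49] op 0.244 gf 60.908925966359675 q [-0.43  0.03  1.71 -0.    1.4  -0.39]
0.345 [0. 0. 0.]
0.437 [-14.4   0.    6. ]
0.529 [-28.3   0.   13.2]
0.621 [-41.4   0.   21.7]
0.713 [-53.7   0.   31.4]
0.805 [-65.    0.   42.1]
0.897 [-75.3   0.   53.9]
0.989 [-84.5   0.   66.5]
1.081 [-92.5   0.   79.9]
1.173 [-99.2  -0.   94.1]
1.264 [-104.6    0.   108.7]
1.356 [-108.6    0.   123.8]
1.448 [-111.2    0.   139.2]
1.54 [-112.4   -0.   154.8]
```

Opening 0.244 is about 21 mm, so the pair is fully squeezed. Start the swing.

>>> play_rows --xyz '[[-4, 0, 1.5], [-9, 0, 3.5], [-14.4, 0, 6], [-21.5, 0, 9.5], [-28.3, 0, 13.2], [-35, 0, 17.3], [-41.4, 0, 21.7], [-47.7, 0, 26.4], [-53.7, 0, 31.4], [-53.7, 0, 31.4]]' --rot '[[0, 0, 0], [0, 0, 0], [0, 0, 0], [0, 0, 0], [0, 0, 0], [0, 0, 0], [0, 0, 0], [0, 0, 0], [0, 0, 0], [0, 0, 0]]' --grip '[0, 0, 0, 0, 0, 0, 0, 0, 0, 0]'

```text
time_s: 5.15
eef_pos: [0.5071, -0.1597, 0.2482]
eef_rot: [0.003, 0.721, 0.692, -0.001]
wrist_force: [-7.5, -8.3, 9.6]
opening: 0.238
grasp_force: 59.9
```

Run:
```python
from h import *
show(); print(grip(.713))
g0=glob(grip(.713))
for th in np.arange(.713,1.6,.0613*1.5): print(th.round(3),(DOWN.inv().apply(glob(grip(th))-g0)*1000).round(1))
c=vision.camera("scene");L=loc(cloud(c))
rad=np.hypot(L[...,1],L[...,2]-.117)
m=(L[...,0]<-.11)&(L[...,0]>-.16)&(rad>.1)&(rad<.15)&(L[...,2]>.12)&(L[...,2]<.25)
q=L[m];th=np.arctan2(-q[:,1],q[:,2]-.117);print(len(q),np.median(th),np.percentile(th,[5,95]))
```

```text
t 5.15 loc [-144.6 -114.5  248.2] rotloc [-0.0024 -0.0053  0.0031] F [-7.2 -8.6  9.6] T [-0.98  0.07 -0.78] op 0.238 gf 59.92156494408846 q [-0.53  0.08  1.72 -0.    1.33 -0.48]
[-0.145      -0.11119801  0.2455885 ]
0.713 [0. 0. 0.]
0.805 [-11.3   0.   10.8]
0.897 [-21.6   0.   22.5]
0.989 [-30.8  -0.   35.1]
1.081 [-38.8  -0.   48.6]
1.173 [-45.5   0.   62.7]
1.265 [-50.9   0.   77.4]
1.357 [-54.9   0.   92.5]
1.449 [-57.5  -0.  107.9]
1.541 [-58.7   0.  123.4]
99 0.6869454256468115 [0.63360223 0.79440164]
```

>>> play_rows --xyz '[[-5.7, 0, 5.2], [-11.3, 0, 10.8], [-16.6, 0, 16.5], [-21.6, 0, 22.5], [-26.3, 0, 28.7], [-30.8, 0, 35.1], [-35, 0, 41.7], [-38.8, 0, 48.6], [-42.3, 0, 55.5], [-45.5, 0, 62.7]]' --rot '[[0, 0, 0], [0, 0, 0], [0, 0, 0], [0, 0, 0], [0, 0, 0], [0, 0, 0], [0, 0, 0], [0, 0, 0], [0, 0, 0], [0, 0, 0]]' --grip '[0, 0, 0, 0, 0, 0, 0, 0, 0, 0]'

```text
time_s: 6.45
eef_pos: [0.5049, -0.206, 0.1852]
eef_rot: [0.003, 0.721, 0.693, -0.002]
wrist_force: [-9.0, -10.5, 10.1]
opening: 0.23
grasp_force: 58.5
```

Run:
```python
from h import *
show(); print(grip(1.173))
g0=glob(grip(1.173))
for th in np.arange(1.173,1.63,.0613*.75): print(th.round(3),(DOWN.inv().apply(glob(grip(th))-g0)*1000).round(1))
```

```text
t 6.45 loc [-145.1 -160.8  185.2] rotloc [-0.0009 -0.0064  0.0024] F [ -8.6 -10.8  10.1] T [-0.95  0.81 -0.56] op 0.23 gf 58.53030737489462 q [-0.6   0.18  1.75 -0.01  1.21 -0.56]
[-0.145      -0.15672587  0.18285591]
1.173 [0. 0. 0.]
1.219 [-2.9  0.   7.3]
1.265 [-5.4  0.  14.7]
1.311 [-7.6  0.  22.2]
1.357 [-9.4  0.  29.8]
1.403 [-10.9   0.   37.4]
1.449 [-12.    0.   45.2]
1.495 [-12.8   0.   53. ]
1.541 [-13.2   0.   60.8]
1.587 [-13.3   0.   68.6]
```

>>> play_rows --xyz '[[-2.9, 0, 7.3], [-5.4, 0, 14.7], [-7.6, 0, 22.2], [-9.4, 0, 29.8], [-10.9, 0, 37.4], [-12, 0, 45.2], [-12.8, 0, 53], [-13.2, 0, 60.8], [-13.3, 0, 67], [-13.3, 0, 72]]' --rot '[[0, 0, 0], [0, 0, 0], [0, 0, 0], [0, 0, 0], [0, 0, 0], [0, 0, 0], [0, 0, 0], [0, 0, 0], [0, 0, 0], [0, 0, 0]]' --grip '[0, 0, 0, 0, 0, 0, 0, 0, 0, 0]'

```text
time_s: 7.7
eef_pos: [0.5045, -0.2204, 0.1233]
eef_rot: [0.002, 0.72, 0.694, -0.004]
wrist_force: [-50.5, 6.6, 74.3]
opening: 0.219
grasp_force: 73.1
```

Run:
```python
from h import *
show(); print(grip(1.571))
c=vision.camera("scene");L=loc(cloud(c))
rad=np.hypot(L[...,1],L[...,2]-.117)
m=(L[...,0]<-.11)&(L[...,0]>-.16)&(L[...,1]<-.09)&(L[...,1]>-.145)&(L[...,2]>.1)&(L[...,2]<.15)
q=L[m];print(len(q),np.percentile(q,[3,50,97],axis=0).round(4).tolist())
```

```text
t 7.7 loc [-145.  -175.2  123.3] rotloc [ 0.0021 -0.0084 -0.0001] F [-50.7   4.6  74.3] T [ 0.7   7.94 -0.62] op 0.219 gf 73.12721259891987 q [-0.62  0.28  1.77 -0.01  1.09 -0.58]
[-0.145      -0.17        0.11696538]
36 [[-0.1547, -0.1436, 0.1159], [-0.1484, -0.1333, 0.1281], [-0.1299, -0.0908, 0.1325]]
```

>>> play_rows --xyz '[[0, 0, -1], [0, 0, -2], [0, 0, -3], [0, 0, -4], [0, 0, -5], [0, 0, -5], [0, 0, -5], [0, 0, -5], [0, 0, -5], [0, 0, -5]]' --rot '[[0, 0, 0], [0, 0, 0], [0, 0, 0], [0, 0, 0], [0, 0, 0], [0, 0, 0], [0, 0, 0], [0, 0, 0], [0, 0, 0], [0, 0, 0]]' --grip '[0, 0, 0, 0, 0, 0, 0, 0, 0, 0]'

```text
time_s: 9.0
eef_pos: [0.5041, -0.2204, 0.1232]
eef_rot: [0.003, 0.721, 0.693, -0.003]
wrist_force: [-28.8, -5.0, 49.2]
opening: 0.212
grasp_force: 65.7
```

Run:
```python
from h import *
show()
c=vision.camera("scene");cv2.imwrite("pics/s2.png",cv2.resize(c["color"][130:300,210:400],None,fx=4,fy=3.5)[:600,:800,::-1])
```

```text
t 9.0 loc [-145.4 -175.2  123.2] rotloc [ 0.0008 -0.0086  0.0013] F [-28.6  -6.1  49.2] T [-0.8   4.55 -0.84] op 0.212 gf 65.68692550063133 q [-0.62  0.27  1.77 -0.01  1.09 -0.58]
```

View pics/s2.png

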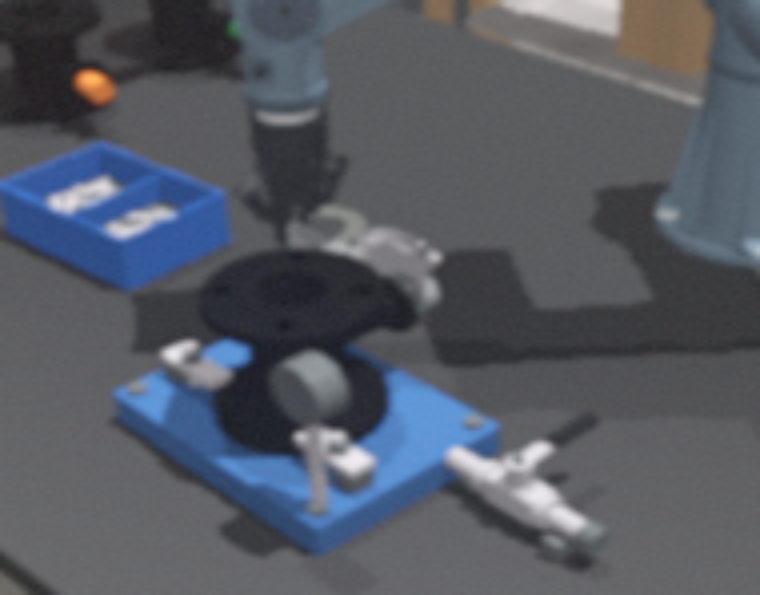

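The lever is level (crop (310,235)), pressed on its stop. Open the fingers with the tool held in place.

>>> play_rows --xyz '[[0, 0, -5], [0, 0, -6], [0, 0, -7], [0, 0, -7], [0, 0, -7], [0, 0, -7], [0, 0, -7], [0, 0, -7], [0, 0, -7], [0, 0, -7]]' --rot '[[0, 0, 0], [0, 0, 0], [0, 0, 0], [0, 0, 0], [0, 0, 0], [0, 0, 0], [0, 0, 0], [0, 0, 0], [0, 0, 0], [0, 0, 0]]' --grip '[0.4, 0.6, 0.8, 1, 1, 1, 1, 1, 1, 1]'

```text
time_s: 10.3
eef_pos: [0.5046, -0.2154, 0.1232]
eef_rot: [-0.0, 0.72, 0.694, -0.0]
wrist_force: [0.1, -0.9, 0.3]
opening: 1.002
grasp_force: 0.0
```

Run:
```python
from h import *
show()
```

```text
t 10.3 loc [-145.  -170.3  123.2] rotloc [0. 0. 0.] F [ 0.1 -0.9  0.3] T [ 0.02 -0.01 -0.01] op 1.002 gf 0.0 q [-0.62  0.27  1.77 -0.    1.09 -0.58]
```

>>> play_rows --xyz '[[0, 0, -20], [0, 0, -70], [0, 0, -125], [0, 0, -177], [55, 3, -177], [112, 6, -177], [170, 10, -177], [228, 13, -177], [286, 16, -177], [344, 20, -177]]' --rot '[[0, 0, 0], [0, 0, 0], [0, 0, 0], [0, 0, 0.17], [0, 0, 0.34], [0, 0, 0.51], [0, 0, 0.68], [0, 0, 0.85], [0, 0, 1.02], [0, 0, 1.19]]' --grip '[1, 1, 1, 1, 1, 1, 1, 1, 1, 1]'

```text
time_s: 11.55
eef_pos: [0.5374, 0.1244, 0.3004]
eef_rot: [0.0, 0.985, 0.175, 0.0]
wrist_force: [1.0, -0.3, 0.2]
opening: 1.0
grasp_force: 0.0
```

Run:
```python
from h import *
show()
START=DOWN*R.from_euler("z",np.pi/2)
plan(glob(np.array([-.122,.23,.30])),START)
for n in("top","scene"):
    c=vision.camera(n);L=loc(cloud(c))
    m=(L[...,0]<-.09)&(L[...,0]>-.19)&(L[...,1]<-.1)&(L[...,1]>-.22)&(L[...,2]>.08)&(L[...,2]<.2)
    q=L[m];print(n,len(q),"y,z",q[:,1].min())
    for a in np.arange(-.2,-.1,.02):
        k=q[(q[:,1]>=a)&(q[:,1]<a+.02)]
        if len(k):
            b=k[k[:,0]<-.143]; print(a.round(2),len(k),"x",np.percentile(k[:,0],[3,97]).round(4),"bar top z",np.percentile(b[:,2],[50,90]).round(4) if len(b) else 0)
    cv2.imwrite(f"pics/{n}3.png",cv2.resize(c["color"][170:270,260:360],None,fx=6,fy=6,interpolation=cv2.INTER_CUBIC)[...,::-1])
```

```text
t 11.55 loc [-125.2  170.6  300.4] rotloc [-6.0000e-04  3.0000e-04  1.1813e+00] F [ 1.  -0.2  0.2] T [ 0.   -0.03  0.03] op 1.0 gf 0.0 q [ 0.01  0.09  1.61 -0.    1.44  1.23]
tool mm [ 25.5 -53.7   0.4] rot [ 2.000e-04 -6.000e-04  3.895e-01]
top 194 y,z -0.19598776692370123
-0.2 30 x [-0.1539 -0.121 ] bar top z [0.1292 0.1334]
-0.18 34 x [-0.1541 -0.119 ] bar top z [0.1292 0.1357]
-0.16 28 x [-0.1538 -0.1191] bar top z [0.1289 0.1318]
-0.14 34 x [-0.154  -0.1203] bar top z [0.1281 0.133 ]
-0.12 68 x [-0.1534 -0.1216] bar top z [0.126  0.1292]
scene 98 y,z -0.19573572040893056
-0.2 19 x [-0.1552 -0.1208] bar top z [0.1273 0.1324]
-0.18 32 x [-0.1563 -0.1211] bar top z [0.1275 0.1325]
-0.16 20 x [-0.1535 -0.1193] bar top z [0.1261 0.1307]
-0.14 15 x [-0.1523 -0.135 ] bar top z [0.1322 0.1349]
-0.12 12 x [-0.1558 -0.1362] bar top z [0.1295 0.132 ]
```

View pics/scene3.png

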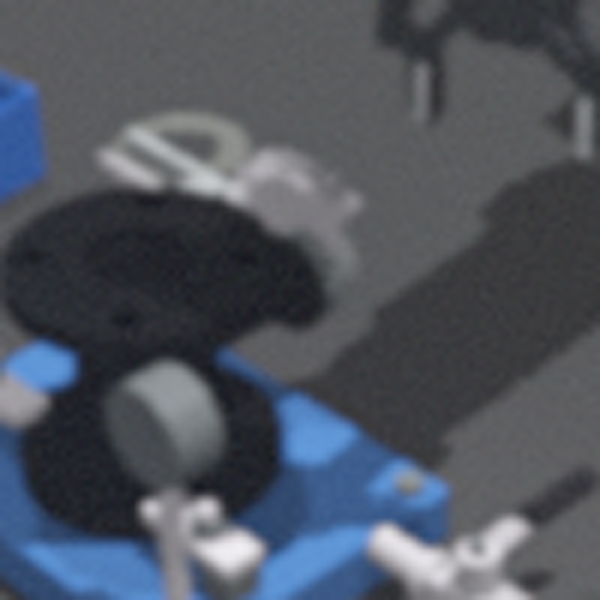

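Latch is back at its released width (paddle face x ≈ −119…−121), and the bar is level (top z 0.128 = 117+11): locked shut. Now to the cock.

>>> play_rows --xyz '[[12, -26, 0], [23.6, -51, 0], [23.6, -51, 30], [23.6, -51, 80], [23.6, -51, 130], [23.6, -51, 170], [23.6, -51, 200], [23.6, -51, 218], [23.6, -51, 225.5], [23.6, -51, 225.5]]' --rot '[[0, 0, 0.15], [0, 0, 0.3], [0, 0, 0.381], [0, 0, 0.381], [0, 0, 0.381], [0, 0, 0.381], [0, 0, 0.381], [0, 0, 0.381], [0, 0, 0.381], [0, 0, 0.381]]' --grip '[1, 1, 1, 1, 1, 1, 1, 1, 1, 1]'

```text
time_s: 12.9
eef_pos: [0.5421, 0.1785, 0.0751]
eef_rot: [-0.0, 1.0, -0.012, 0.0]
wrist_force: [0.4, -0.0, 0.4]
opening: 1.001
grasp_force: 0.0
```

Run:
```python
from h import *
show()
START=DOWN*R.from_euler("z",np.pi/2)
plan(glob(np.array([-.122,.23,.0745])),START)
```

```text
t 12.9 loc [-122.5  224.8   75.1] rotloc [-3.0000e-04  4.0000e-04  1.5565e+00] F [ 0.4 -0.   0.4] T [0.01 0.02 0.  ] op 1.001 gf 0.0 q [ 0.11  0.39  1.74 -0.    1.02  1.7 ]
tool mm [ 0.6 -5.2  0.6] rot [-0.     -0.0005  0.0143]
```

>>> play_rows --xyz '[[0.5, -3, 0.5], [0.5, -5.2, 0.5], [0.5, -5.2, 0.5], [0.5, -5.2, 0.5], [0.5, -5.2, 0.5], [0.5, -5.2, 0.5], [0.5, -5.2, 0.5], [0.5, -5.2, 0.5], [0.5, -5.2, 0.5], [0.5, -5.2, 0.5]]' --rot '[[0, 0, 0.014], [0, 0, 0.014], [0, 0, 0.014], [0, 0, 0.014], [0, 0, 0.014], [0, 0, 0.014], [0, 0, 0.014], [0, 0, 0.014], [0, 0, 0.014], [0, 0, 0.014]]' --grip '[1, 1, 0.8, 0.6, 0.4, 0.2, 0, 0, 0, 0]'

```text
time_s: 14.15
eef_pos: [0.5423, 0.1838, 0.0743]
eef_rot: [0.0, 1.0, -0.019, -0.0]
wrist_force: [-1.6, 0.2, 4.0]
opening: 0.172
grasp_force: 59.3
```

Run:
```python
from h import *
show()
START=DOWN*R.from_euler("z",np.pi/2)
c=lambda a:glob(np.array([-.05-.072*np.cos(a),.23-.072*np.sin(a),.0745]))
for a in np.arange(0,1.66,.1): print(a.round(2),(START.inv().apply(c(a)-c(0))*1000).round(1))
```

```text
t 14.15 loc [-122.5  230.1   74.3] rotloc [ 1.0000e-04 -1.0000e-04  1.5707e+00] F [-1.6  0.1  4. ] T [-0.01  0.25 -0.02] op 0.172 gf 59.280086159706116 q [0.12 0.39 1.73 0.   1.02 1.73]
0.0 [0. 0. 0.]
0.1 [0.4 7.2 0. ]
0.2 [ 1.4 14.3  0. ]
0.3 [ 3.2 21.3  0. ]
0.4 [ 5.7 28.   0. ]
0.5 [ 8.8 34.5  0. ]
0.6 [12.6 40.7  0. ]
0.7 [16.9 46.4  0. ]
0.8 [21.8 51.6  0. ]
0.9 [27.2 56.4  0. ]
1.0 [33.1 60.6  0. ]
1.1 [39.3 64.2  0. ]
1.2 [45.9 67.1  0. ]
1.3 [52.7 69.4  0. ]
1.4 [59.8 71.   0. ]
1.5 [66.9 71.8  0. ]
1.6 [74.1 72.   0. ]
```

>>> play_rows --xyz '[[0.4, 7.2, 0], [1.4, 14.3, 0], [3.2, 21.3, 0], [5.7, 28, 0], [8.8, 34.5, 0], [12.6, 40.7, 0], [16.9, 46.4, 0], [21.8, 51.6, 0], [27.2, 56.4, 0], [33.1, 60.6, 0]]' --rot '[[0, 0, -0.1], [0, 0, -0.2], [0, 0, -0.3], [0, 0, -0.4], [0, 0, -0.5], [0, 0, -0.6], [0, 0, -0.7], [0, 0, -0.8], [0, 0, -0.9], [0, 0, -1.0]]' --grip '[0, 0, 0, 0, 0, 0, 0, 0, 0, 0]'

```text
time_s: 15.4
eef_pos: [0.5731, 0.1217, 0.0743]
eef_rot: [-0.0, 0.886, 0.464, -0.0]
wrist_force: [-2.5, 0.4, 3.0]
opening: 0.17
grasp_force: 59.4
```

Run:
```python
from h import *
show()
c=lambda a:glob(np.array([-.05-.072*np.cos(a),.23-.072*np.sin(a),.0745]))
r0=DOWN*R.from_euler("z",np.pi/2-1)
print(c(1)); 
for a in (1,1.1,1.2,1.3,1.4,1.5,1.571,1.6,1.62): print(a,(r0.inv().apply(c(a)-c(1))*1000).round(1))
```

```text
t 15.4 loc [-89.4 169.2  74.3] rotloc [ 5.00e-04 -2.00e-04  5.68e-01] F [-2.5  0.3  3. ] T [-0.    0.23 -0.25] op 0.17 gf 59.42874312400818 q [ 0.01  0.42  1.7  -0.    1.03  0.61]
[0.5735986  0.12186924 0.0745    ]
1 [0. 0. 0.]
1.1 [0.4 7.2 0. ]
1.2 [ 1.4 14.3  0. ]
1.3 [ 3.2 21.3  0. ]
1.4 [ 5.7 28.   0. ]
1.5 [ 8.8 34.5  0. ]
1.571 [11.4 38.9  0. ]
1.6 [12.6 40.7  0. ]
1.62 [13.4 41.8  0. ]
```

>>> play_rows --xyz '[[0.4, 7.2, 0], [1.4, 14.3, 0], [3.2, 21.3, 0], [5.7, 28, 0], [8.8, 34.5, 0], [11.4, 38.9, 0], [12.6, 40.7, 0], [13.4, 41.8, 0], [13.4, 41.8, 0], [13.4, 41.8, 0]]' --rot '[[0, 0, -0.1], [0, 0, -0.2], [0, 0, -0.3], [0, 0, -0.4], [0, 0, -0.5], [0, 0, -0.571], [0, 0, -0.6], [0, 0, -0.61], [0, 0, -0.61], [0, 0, -0.61]]' --grip '[0, 0, 0, 0, 0, 0, 0, 0, 0, 0]'

```text
time_s: 16.65
eef_pos: [0.6123, 0.1086, 0.0741]
eef_rot: [-0.002, 0.708, 0.707, -0.003]
wrist_force: [-14.1, -3.6, 12.5]
opening: 0.177
grasp_force: 63.6
```

Run:
```python
from h import *
show()
```

```text
t 16.65 loc [-49.8 157.6  74.1] rotloc [ 0.007  -0.0005 -0.0369] F [-14.   -4.1  12.5] T [-0.44  1.97 -1.17] op 0.177 gf 63.57798990599804 q [-0.01  0.49  1.59 -0.    1.07 -0.01]
```

>>> play_rows --xyz '[[0, 0, 0], [0, 0, 0], [0, 0, 0], [0, 0, 0], [0, 0, 0], [0, 0, -15], [0, 0, -50], [0, 0, -100], [0, 0, -150], [0, 0, -200]]' --rot '[[0, 0, 0], [0, 0, 0], [0, 0, 0], [0, 0, 0], [0, 0, 0], [0, 0, 0], [0, 0, 0], [0, 0, 0], [0, 0, 0], [0, 0, 0]]' --grip '[0.4, 0.7, 1, 1, 1, 1, 1, 1, 1, 1]'

```text
time_s: 17.9
eef_pos: [0.615, 0.1091, 0.2773]
eef_rot: [0.001, 0.707, 0.708, 0.001]
wrist_force: [0.6, -0.5, -0.2]
opening: 0.997
grasp_force: 0.0
```

>>> play_rows --xyz '[[0, -20, -40], [0, -60, -60], [0, -110, -60], [0, -160, -60], [0, -200, -60], [0, -200, -60], [0, -200, -60], [0, -200, -60], [0, -200, -60], [0, -200, -60]]' --rot '[[0, 0, 0], [0, 0, 0], [0, 0, 0], [0, 0, 0], [0, 0, 0], [0, 0, 0], [0, 0, 0], [0, 0, 0], [0, 0, 0], [0, 0, 0]]' --grip '[1, 1, 1, 1, 1, 1, 1, 1, 1, 1]'

```text
time_s: 19.15
eef_pos: [0.4154, 0.1088, 0.3339]
eef_rot: [-0.0, 0.707, 0.708, -0.0]
wrist_force: [-0.6, 0.3, -0.1]
opening: 1.001
grasp_force: 0.0
```

Run:
```python
from h import *
show()
c=vision.camera("scene");L=loc(cloud(c));C=c["color"].astype(int)
for n in("top","scene"):
    c=vision.camera(n);L=loc(cloud(c))
    m=(abs(L[...,2]-.08)<.009)&(abs(L[...,1]-.17)<.038)&(abs(L[...,0]+.05)<.05)
    q=L[m];print(n,"handle",len(q),q.min(0).round(3),q.max(0).round(3),cv2.fitLine(q[:,:2].astype(np.float32),2,0,.01,.01).ravel())
    m=(L[...,0]<-.09)&(L[...,0]>-.19)&(L[...,1]<-.1)&(L[...,1]>-.22)&(L[...,2]>.08)&(L[...,2]<.2)
    q=L[m];print("lever",np.percentile(q,[3,50,97],axis=0).round(3).tolist())
c=vision.camera("scene");cv2.imwrite("pics/s4.png",cv2.resize(c["color"][150:300,240:400],None,fx=5,fy=4)[...,::-1])
```

```text
t 19.15 loc [-246.5  150.3  333.9] rotloc [ 0.0009  0.     -0.0392] F [-0.6  0.3 -0.1] T [-0.04 -0.02  0.  ] op 1.001 gf 0.0 q [-0.02 -0.22  1.84  0.    1.53 -0.02]
top handle 91 [-0.056  0.136  0.071] [-0.039  0.206  0.088] [ 0.01114269  0.9999379  -0.04873893  0.17130333]
lever [[-0.154, -0.193, 0.115], [-0.145, -0.138, 0.128], [-0.12, -0.102, 0.136]]
scene handle 77 [-0.057  0.134  0.072] [-0.04   0.206  0.086] [ 0.04638648 -0.99892354 -0.04642127  0.17265977]
lever [[-0.155, -0.192, 0.114], [-0.148, -0.158, 0.127], [-0.12, -0.103, 0.134]]
```

View pics/s4.png

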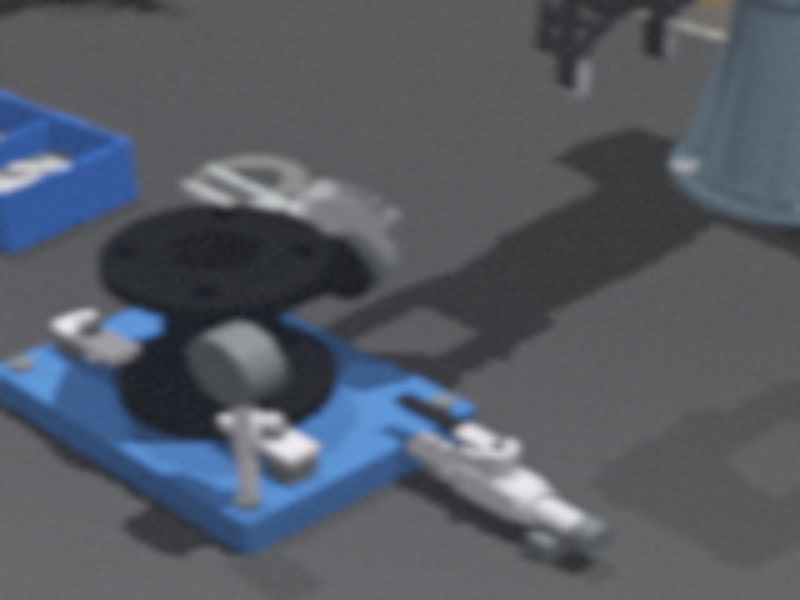

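The cock handle (crop (440,410)) lies in line with the pipe. The lever (240,190) is level with its latch released, and the gripper is clear.

```bash
python3 -c "
from bench import ctrl
print(ctrl.hand_in())"
```

```text
the job is handed in; nothing more can be done
None
```

The valve lever is swung down to shut and its latch has sprung back to lock it. After that I opened the test-air cock in line with the pipe, and handed the job in at about 19 s with the gripper clear of everything.

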